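Clamp the button jar shut

ROBOT

A 6-joint arm with a two-finger parallel gripper is mounted at the origin on the work surface. World frame = base frame: x ahead of the robot, y to its left, z up, the work surface at z = 0. Lengths are in mm, angles in rad, forces in N, time in s.
With the tool pointing down it reaches from about 250 to 775 mm from the base axis. Payload 4 kg.
Tool frame: the origin (TCP) lies midway between the tips of the shut fingers; the grasp point (between the pads) lies 19 mm behind it; z points along the fingers, y is the direction in which the jaws open and shut (so a half turn about z gives the same grasp; the last joint's range is limited). The gripper opens to 85 mm and grips with 20 to 120 N. Pads are 22 mm wide; open, the fingers measure 114 mm over their backs; the gripper's body (76 mm by 85 mm) begins 54 mm behind the grasp point. The pads swing forward as they close: fully open they stand 13 mm farther back than shut.
Start: joints at [-1.439, 0.087, 1.371, -0, 1.684, -0.103], TCP at [127.952, -534.926, 231.341] pointing down, gripper open.
Joint ranges: [-3.1, 3.1], [-0.76, 2.03], [0.27, 2.55], [-1.08, 4.22], [0.17, 2.65], [-2.57, 2.57]. Speed limits (rad/s): [2.79, 2.79, 3.14, 3.14, 3.14, 3.14].

INTERFACE

Orientations are given as a 3x3 rotation matrix whose columns are the frame's x, y, z axes.
In Python, from cell import env, vision gives the robot as it stands. Calls block until the motion is done:
- env.movep(position, orientation): joint-space move of the TCP to a pose.
- env.movel(position, rotation=None, vel=150, stop_force=None): straight line of the TCP; rotation=None keeps the orientation; vel is the mean speed in mm/s. With stop_force (N) it stops when the force on the tool has changed by that much, and returns True; else False.
- env.movej(angles): joint-space move.
- env.release() and env.clamp(grip_force=None): open the fingers fully, or close them until they stop; grip_force is the grip in N (None keeps the last).
- env.wait(seconds).
- env.inverse_kinematics(position, orientation): joint angles nearest the present ones, or None.
- vision.camera(name): name is "scene" or "top" or "wrist"; returns the picture (480x640x3 uint8, red, green, blue); there is no depth.
- vision.calibration(name): a dict with "camera_matrix" (3x3 intrinsics, pixels), "dist_coeffs" ([k1, k2, p1, p2, k3] as OpenCV has them; the pictures are not rectified), "R" (3x3) and "t" (3): a world point X has camera coordinates R X + t. Camera axes: x right, y down, z forward; pixel columns grow to the right and rows downward; lengths in mm; the calibration is good to about 2 mm. A picture is of the moment at which its call begins: read the wrist's pose just before it. calibration takes no time and is no camera call; for the wrist camera it gives the pose at the moment of the call.
A pose or a line that the arm cannot do raises env.IKError and nothing moves.
- env.sign_off(): hands the job in, once; it reports no verdict.
Readings, each from a call of its own:
- env.get_clock(): time.
- env.get_joints(): joint angles.
- env.get_qvel(): joint speeds.
- env.get_tau(): joint torques, N m.
- env.get_ee_pos(): TCP position.
- env.get_tcp_rot(): TCP orientation.
- env.get_ft_force(): force on the tool from outside, world axes, zero at the start.
- env.get_torque(): the same for the moment, N m.
- env.get_opening(): finger opening in mm.
Only numpy, scipy, OpenCV 4.12 (cv2) and the standard library are available. Lean on these libraries where they do the work, as an engineer would, in place of code of your own. Each camera call takes 0.05 s, during which the arm holds its last target.

TASK

Close the wide, squat button jar on the sewing table: press its hinged white lid fully down, then swing its wire bail up and over the lid, past centre, until it rests home against its stop, and let go. Leave the clasp of the tall slim jar hanging open.

Things in the scene. Friction and masses are not known exactly. Their poses are not given: they have to be found in the camera images.
- jar: The wide, squat jar: clear glass full of buttons, 92 mm across up to 55 mm high, then sloping in to a neck 64 mm across at 71 mm; fixed to the table by a wooden foot 104 mm across. Origin: centre of its underside, on the table; z up. The bail hangs on its -x side at the start, the lid hinge is at +x. The bail turns about the line along y at x = 0, z = 85 mm.
- jar_grip (a point): Centre of the wooden grip on the squat jar's bail: a cylinder 16 mm thick, 16 mm long, lying along the jar's y, 84 mm from the bail's turning line, on a 6 mm stem that leads in to the cross wire (44 mm from that line; legs at y = +-39 mm). Pinch its flat ends (y = +-8 mm) from above, jaws closing along the jar's y: it turns between the fingers as the bail swings.
- jar_lid (a joint): Angle of the squat jar's white china lid, rad: 0 shut; starts 0.2 to 0.42 open, its -x edge raised. Hinge line along y at x = 38, z = 89 mm of the jar. Shut: a flat disc 66 mm across, top 97 mm up, and in its middle a knob 17 mm thick, top 125 mm up. It stays where it is left; a few N pressed down on the rim, 22 mm to -x of the jar's axis, shut it. While open it is in the bail's way.
- jar_bail (a joint): Angle q of the squat jar's wire bail, rad: 0 hanging at -x, 0.26 below level; grows as it swings up and over to +x. Grip centre in the jar's frame, mm: x = -84 cos(q - 0.26), z = 85 + 84 sin(q - 0.26). A snap spring pulls it back below 1.6 (about 2 N at the grip at the start) and on to its stop above 1.6. Upright 1.83, stop 2.00, the wire then on the lid's crown.
- tall_bail (a joint): Bail angle, rad, of the other jar: tall and slim, 66 mm across, about 175 mm high, its lid lying shut on it, same make. Its bail hangs open at 0 and is to stay so. It stands to the left or right of the squat jar, at least 0.22 m between their axes.

How it is judged (in metres and radians):
On the way, in this order (a step that is already met when the one before it is completed fails the run):
1. the squat jar's lid is pressed down shut while its bail is still open (value of joint jar_lid below 0.06 rad and value of joint jar_bail below 1.2 rad), for 0.2 s.
2. the squat jar's bail is swung over the lid and past centre (value of joint jar_bail above 1.85 rad and value of joint jar_lid below 0.08 rad), for 0.2 s.
At the end, for the whole second after the job is handed in: The squat jar's lid is shut (within 0.08 rad), its bail lies past upright near its stop (joint above 1.85 rad), and the tall jar's bail still hangs open (below 0.3 rad) (all of step 2 and value of joint tall_bail below 0.3 rad); the robot touches nothing.
It fails at once if the tall jar's bail is swung up (value of joint tall_bail above 0.8 rad).
It also fails if it takes over 48 s, if anything falls off the work surface, if the arm or the gripper's body presses on something with over 40 N, if the wrist force passes 120 N, or if a joint passes its speed limit or range.

## Working session

There is one attempt and no reset: what is moved stays moved. The work goes in short steps, each a Python script; the robot and the scene stay as the last script left them, time stands still between calls to the robot, and variables do not carry over. Pictures are saved under pics/ and viewed, and the job is handed in when it is done.

```bash
ls; mkdir -p pics
python3 - <<'E'
from cell import env, vision
import cv2
for n in ["scene","top","wrist"]:
    im=vision.camera(n); cv2.imwrite(f"pics/{n}0.png",im[:,:,::-1])
    c=vision.calibration(n); print(n,c["camera_matrix"].tolist(),c["dist_coeffs"],c["R"].round(3).tolist(),c["t"].round(1))
print(env.get_clock())
E
```

```text
pics
scene [[567.3760299764266, 0.0, 323.3320998394576], [0.0, 567.3760299764266, 241.00359419713067], [0.0, 0.0, 1.0]] [-0.17467177  0.          0.          0.          0.        ] [[0.113, 0.994, 0.006], [0.794, -0.087, -0.601], [-0.597, 0.073, -0.799]] [ -62.9 -372.9 1380.7]
top [[500.93871142669747, 0.0, 317.76900007062085], [0.0, 500.93871142669747, 232.91494682906577], [0.0, 0.0, 1.0]] [0.01886029 0.         0.         0.         0.        ] [[-0.028, -1.0, -0.01], [-0.987, 0.03, -0.16], [0.161, 0.005, -0.987]] [-11.3 560.2 705.4]
wrist [[379.8260612515839, 0.0, 319.0304950200372], [0.0, 379.8260612515839, 241.0878940880062], [0.0, 0.0, 1.0]] [0.01125542 0.         0.         0.         0.        ] [[0.233, -0.972, -0.001], [-0.92, -0.221, 0.323], [-0.315, -0.074, -0.946]] [-550.2  -43.4  380.8]
0.15
```

View pics/scene0.png

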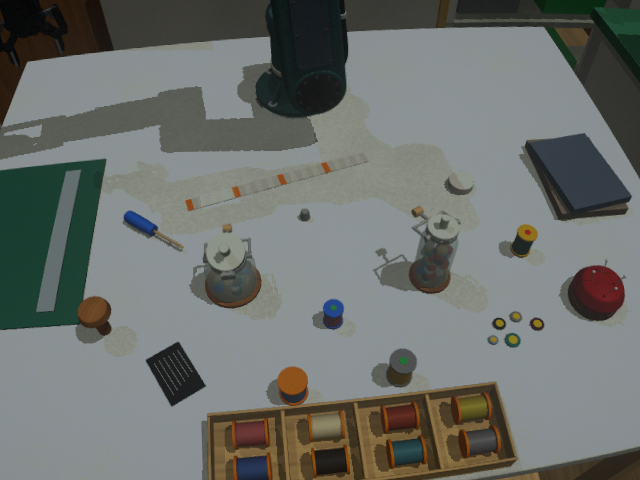

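View pics/top0.png

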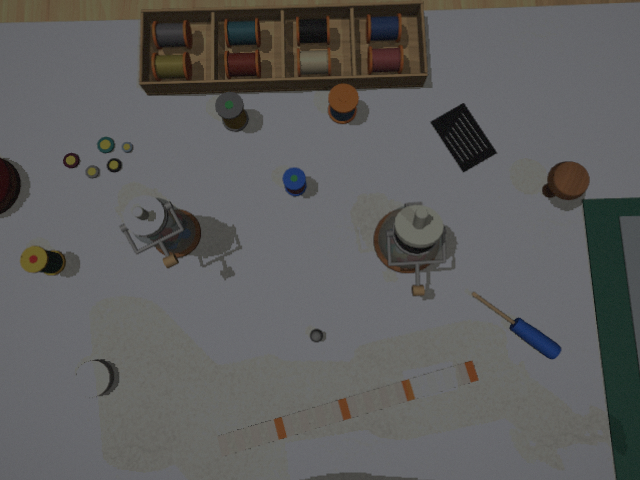

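View pics/wrist0.png

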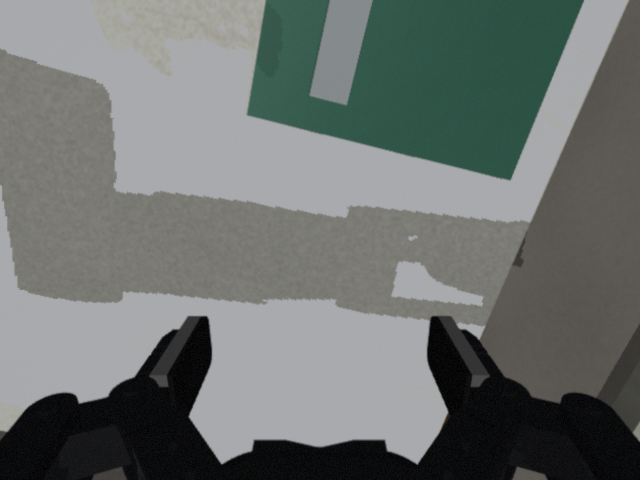

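The scene picture shows the squat jar at about (232,268) with its grip at (227,228). The top picture shows it at about (412,240) with its grip at (418,290). The tall jar is on the robot's left: top (160,225), scene (433,255). I'll zoom in on the squat jar in both views.

```bash
cat > h.py <<'E'
import numpy as np, cv2
from cell import env, vision
def ray(n,uv,c=None):
    c=c or vision.calibration(n)
    p=cv2.undistortPoints(np.array([[uv]],float),c["camera_matrix"],c["dist_coeffs"])[0,0]
    R=np.array(c["R"]);o=-R.T@np.array(c["t"]);d=R.T@np.array([p[0],p[1],1]);return o,d/np.linalg.norm(d)
def plane(n,uv,z,c=None):
    o,d=ray(n,uv,c);return o+d*(z-o[2])/d[2]
def tri(n1,u1,n2,u2,c1=None,c2=None):
    o1,d1=ray(n1,u1,c1);o2,d2=ray(n2,u2,c2)
    s=np.linalg.lstsq(np.c_[d1,-d2],o2-o1,rcond=None)[0]
    a=o1+s[0]*d1;b=o2+s[1]*d2;return (a+b)/2,np.linalg.norm(a-b)
E
python3 - <<'E'
import cv2,numpy as np
a=cv2.imread("pics/scene0.png")[215:315,185:285];b=cv2.imread("pics/top0.png")[190:310,360:480]
cv2.imwrite("pics/z0.png",np.hstack([cv2.resize(a,(400,400),interpolation=2),cv2.resize(b,(400,400),interpolation=2)]))
for n,(y0,y1,x0,x1) in dict(scene=(215,310,190,275),top=(200,300,365,460)).items():
    im=cv2.imread(f"pics/{n}0.png");hsv=cv2.cvtColor(im,cv2.COLOR_BGR2HSV)
    m=np.zeros(im.shape[:2],np.uint8)
    m[y0:y1,x0:x1]=(cv2.inRange(hsv,(5,70,50),(28,255,255)))[y0:y1,x0:x1]
    k,l,s,c=cv2.connectedComponentsWithStats(m)
    for i in range(1,k):
        if s[i,4]>15: print(n,s[i],c[i].round(1),np.median(hsv[l==i],0))
E
```

```text
scene [223 224   9   8  52] [226.8 227.5] [ 19. 120. 127.]
scene [205 269  56  39 413] [236.2 295.1] [ 13. 126.  80.]
top [374 212  41  61 342] [385.2 248.4] [ 12. 129.  69.]
top [412 285  13  11 109] [418.1 289.9] [ 17. 103.  93.]
```

View pics/z0.png

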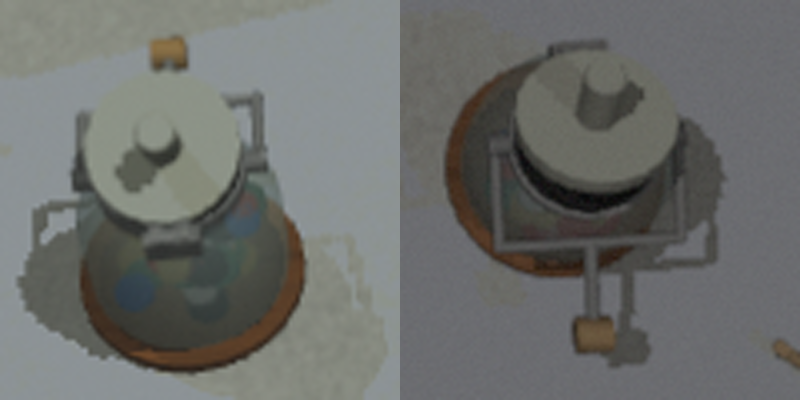

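Run:
```python
from h import *
from scipy.optimize import least_squares
g,e=tri("scene",(226.8,227.5),"top",(418.1,289.9));print("grip",g.round(1),e)
for n,(y0,y1,x0,x1) in dict(scene=(215,310,190,275),top=(200,285,365,460)).items():
    im=cv2.imread(f"pics/{n}0.png");hsv=cv2.cvtColor(im,cv2.COLOR_BGR2HSV)
    m=np.zeros(im.shape[:2],np.uint8)
    m[y0:y1,x0:x1]=(cv2.inRange(hsv,(5,70,40),(28,255,255)))[y0:y1,x0:x1]
    k,l,s,c=cv2.connectedComponentsWithStats(m);i=1+np.argmax(s[1:,4]);l=(l==i)
    pts=[]
    if n=="scene":
        for x in range(208,262):
            r=np.where(l[:,x])[0]
            if len(r): pts.append((x,r.max()+.5))
    else:
        for y in range(214,268):
            r=np.where(l[y])[0]
            if len(r): pts.append((r.min()-.5,y))
    for z in (0,10):
        P=np.array([plane(n,p,z)[:2] for p in pts])
        f=least_squares(lambda v:np.hypot(*(P-v[:2]).T)-52,P.mean(0)+[20 if n=="scene" else 0,0],loss="soft_l1",f_scale=1)
        f2=least_squares(lambda v:np.hypot(*(P-v[:2]).T)-v[2],[*f.x,52],loss="soft_l1")
        print(n,z,f.x.round(1),f.cost.round(1),f2.x.round(1), "d,yaw",np.hypot(*(f.x-g[:2])),np.arctan2(*(f.x-g[:2])[::-1]))
    o,_=ray(n,(320,240));print(o)
```

```text
grip [ 469.7 -168.6   66. ] 0.44683918491923186
scene 0 [ 641.8 -162.4] 566.9 [484838.1  18057.  484586.7] d,yaw 172.21499978812312 0.0363220407022735
scene 10 [ 648.  -161.3] 558.1 [735088.2  27569.4 735011.3] d,yaw 178.40368541846732 0.040983811671606994
[1127.34785412  -70.21292216  879.50847068]
top 0 [ 551.1 -167.4] 4.2 [ 551.1 -166.8   51.5] d,yaw 81.3549000784952 0.01579822748581453
top 10 [ 549.6 -166.4] 4.6 [ 549.6 -165.1   50.8] d,yaw 79.94622090798768 0.028349560648302508
[439.1832132  -31.60205733 785.97717504]
```

Run:
```python
from h import *
from scipy.optimize import least_squares
n="scene";im=cv2.imread("pics/scene0.png");hsv=cv2.cvtColor(im,cv2.COLOR_BGR2HSV)
l=cv2.inRange(hsv,(5,70,40),(28,255,255)); l[:215]=0;l[310:]=0
pts=[(x,np.where(l[:,x])[0].max()+.5) for x in range(210,260) if l[250:310,x].any()]
for z in (0,10):
    P=np.array([plane(n,p,z)[:2] for p in pts])
    f=least_squares(lambda v:np.hypot(*(P-v[:2]).T)-52,P.mean(0)-[40,0],loss="soft_l1",f_scale=1);print(z,f.x,f.cost)
a=plane("top",(389.1,263.5),73.7);b=plane("top",(445.5,261.4),73.7);print(a,b,np.linalg.norm(a-b),"yaw",np.arctan2(*(a-b)[:2])*-1, (a+b)/2)
o,_=ray("wrist",(320,240)); print("cam-tcp",env.get_tcp_rot().T@(o-env.get_ee_pos()), env.get_tcp_rot().round(3))
```

```text
0 [ 548.52423898 -167.33407689] 6.829304577630195
10 [ 554.42774753 -166.29232097] 7.748359577122547
[ 507.87687893 -128.07516086   73.7       ] [ 508.55819085 -208.20140857   73.7       ] 80.12914424320041 yaw 0.008502775494586659 [ 508.21753489 -168.13828471   73.7       ]
cam-tcp [  82.34501308    0.78764161 -143.20874055] [[ 0.973  0.233 -0.   ]
 [ 0.233 -0.973  0.002]
 [ 0.    -0.002 -1.   ]]
```

Axis measurements agree: (551,-167) from the top view and (549,-167) from the scene view. The grip comes out 81 mm from the axis (81.2 expected) at z = 66 (63.4 expected), and yaw is about 0.01. Next I hover with the fingers shut and take a wrist picture.

```bash
cat >> h.py <<'E'
J=np.array([550.,-167.4,0]);yaw=0.012
c,s=np.cos(yaw),np.sin(yaw)
Rd=np.array([[c,s,0],[s,-c,0],[0,0,-1.]])
def W(x,y,z): return J+np.array([c*x-s*y,s*x+c*y,z])
def save(n,f):
    im=vision.camera(n);cv2.imwrite(f"pics/{f}.png",im[:,:,::-1]);return im
E
python3 - <<'E'
from h import *
import json
env.movep(W(-90,0,240),Rd)
print(env.get_joints().round(2))
c0=vision.calibration("wrist");save("wrist","w1")
json.dump({k:np.array(v).tolist() for k,v in c0.items()},open("w1.json","w"))
env.clamp(30)
print(env.get_clock(),env.get_ee_pos(),env.get_opening(),env.get_ft_force())
E
```

```text
[-0.47 -0.05  1.49 -0.    1.7   1.09]
2.7667 [ 460.03893934 -168.45870993  240.03218746] 0.08172838823128725 [-0.10362809 -0.09515248 -0.29408883]
```

View pics/w1.png

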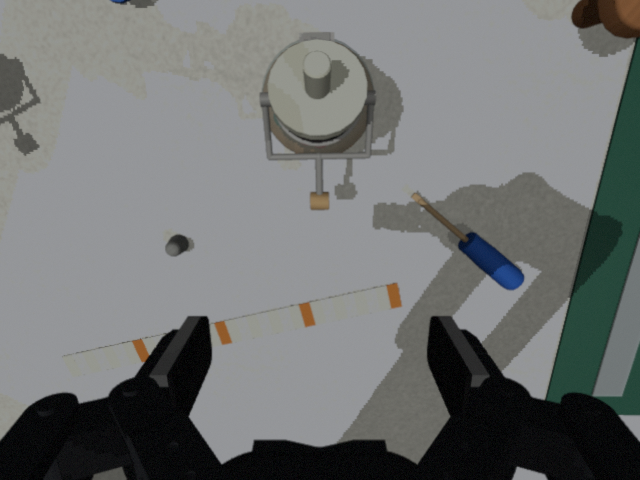

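The wrist view shows the grip at (319.5,201), the wire corners at (270,157) and (370,155), the pivots at (265,99) and (371,98), and the lid at (318,88). I check these against the plan, then press the lid.

```bash
python3 - <<'E'
from h import *
import json
k={a:np.array(v) for a,v in json.load(open("w1.json")).items()}
print("grip",plane("wrist",(319.5,201),63.4,k),"plan",W(-81.2,0,63.4))
a=plane("wrist",(270,157),73.7,k);b=plane("wrist",(370,155),73.7,k);print(a,b,np.linalg.norm(a-b))
a=plane("wrist",(265,99),85,k);b=plane("wrist",(371,98),85,k);print(a,b,np.linalg.norm(a-b),(a+b)/2,"plan",W(0,0,85))
env.movep(W(-24,0,150),Rd)
f0=env.get_ft_force()
r=env.movel(W(-24,0,96),vel=40,stop_force=12)
print(r,env.get_ee_pos()-J,env.get_ft_force()-f0,env.get_clock())
if r and env.get_ee_pos()[2]<101:
    env.wait(0.3)
save("scene","s2");save("wrist","w2")
E
python3 -c "
import cv2,numpy as np
a=cv2.imread('pics/s2.png')[180:320,160:300];b=cv2.imread('pics/w2.png')
cv2.imwrite('pics/z2.png',np.hstack([cv2.resize(a,(360,360),interpolation=2),cv2.resize(b,(440,360))]))"
```

```text
grip [ 469.38186564 -170.73720915   63.4       ] plan [ 468.80584633 -168.37437661   63.4       ]
[ 507.16977244 -130.68283454   73.7       ] [ 509.63103462 -210.5783527    73.7       ] 79.93342000729223
[ 550.21025286 -129.73238556   85.        ] [ 551.77684157 -207.52487062   85.        ] 77.80825748450944 [ 550.99354722 -168.62862809   85.        ] plan [ 550.  -167.4   85. ]
False [-24.19309736  -0.19311695  96.99789313] [-3.93618609  1.37956334  6.31767717] 4.7917
```

View pics/z2.png

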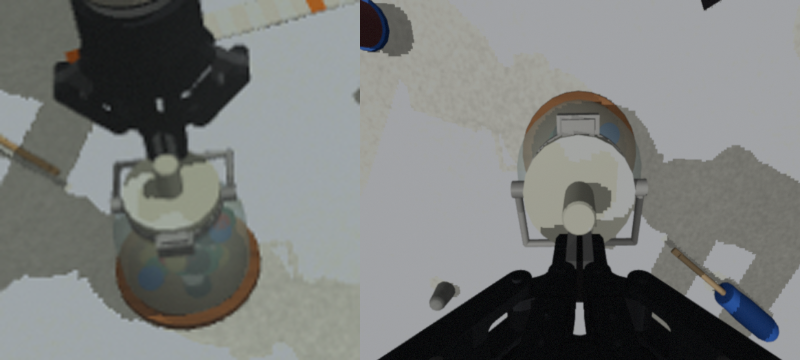

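The fingertips rest on the lid at z = 97.0 with about 6 N, which matches the shut height. I press a bit more to confirm it is a hard stop, then look from above.

```bash
sed -i 's/^J=.*/J=np.array([550.4,-168.3,0]);yaw=0.015/' h.py
python3 - <<'E'
from h import *
p=env.get_ee_pos();p[2]=92
r=env.movel(p,vel=20,stop_force=10)
print(r,env.get_ee_pos(),env.get_ft_force())
env.wait(0.3)
p[2]=160;env.movel(p)
env.movel(W(-81,0,170),Rd)
env.release()
save("scene","s3");save("wrist","w3")
print(env.get_ft_force(),env.get_clock())
E
python3 -c "
import cv2,numpy as np
a=cv2.imread('pics/s3.png')[180:320,160:300];b=cv2.imread('pics/w3.png')
cv2.imwrite('pics/z3.png',np.hstack([cv2.resize(a,(360,360),interpolation=2),cv2.resize(b,(440,360))]))"
```

```text
True [ 525.89703954 -167.62379612   97.01210309] [-1.22962289 -1.19586199  4.70558859]
[-0.32678352 -0.5964488  -0.76483244] 7.4
```

View pics/z3.png

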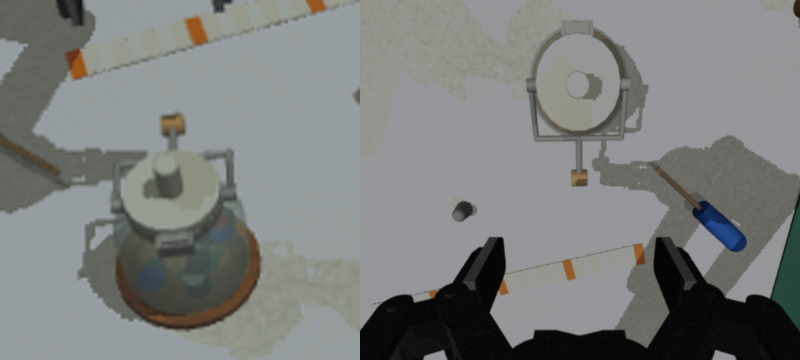

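View pics/w3.png

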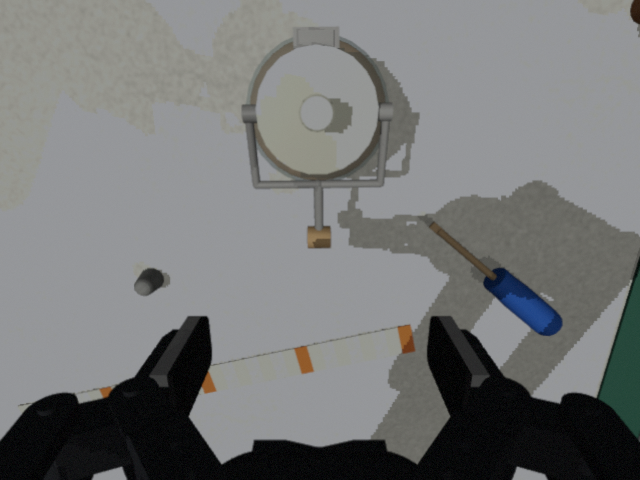

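The lid is shut and concentric, and it stopped hard at z = 97.0. The grip is at (318.5,238), centred between the fingers. Now I descend and pinch it.

```bash
python3 - <<'E'
from h import *
r=env.movel(W(-81.2,0,44),Rd,vel=120,stop_force=15)
print(r,env.get_ee_pos()-J)
env.clamp(40)
print(env.get_opening(),env.get_ee_pos()-J,env.get_ft_force(),env.get_clock())
save("scene","s4");save("wrist","w4")
E
python3 -c "
import cv2,numpy as np
a=cv2.imread('pics/s4.png')[180:320,160:300];b=cv2.imread('pics/w4.png')
cv2.imwrite('pics/z4.png',np.hstack([cv2.resize(a,(360,360),interpolation=2),cv2.resize(b,(440,360))]))"
```

```text
False [-80.47121197  -1.5532019   44.94628088]
15.314237311197356 [-81.1766195   -1.0090323   44.17421799] [0.49751339 1.45251806 1.27604882] 9.2333
```

View pics/z4.png

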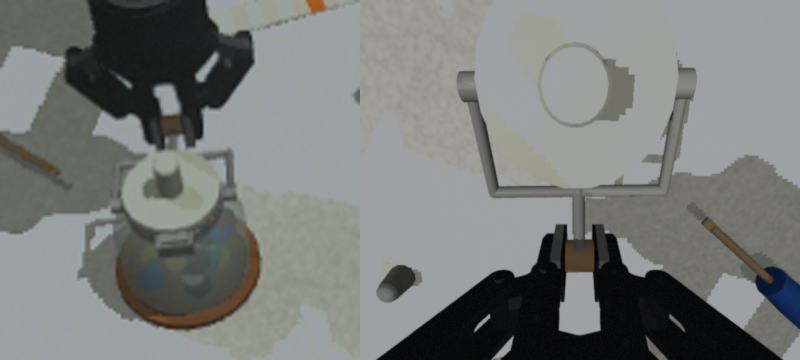

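The grip is pinched at 15.3 mm opening with small forces. I swing it along the arc and watch the forces.

```bash
python3 - <<'E'
from h import *
for q in [.17,.34,.51,.68,.85,1.02,1.19,1.36,1.53,1.70,1.85,2.0]:
    a=q-.26
    r=env.movel(W(-84*np.cos(a),0,85+84*np.sin(a)-19.4),vel=80,stop_force=35)
    f=env.get_ft_force();print(q,r,f.round(1),round(env.get_opening(),1),round(env.get_clock(),2))
    if r or env.get_opening()<12: break
save("scene","s5");save("wrist","w5")
E
python3 -c "
import cv2,numpy as np
a=cv2.imread('pics/s5.png')[160:320,160:320];b=cv2.imread('pics/w5.png')
cv2.imwrite('pics/z5.png',np.hstack([cv2.resize(a,(360,360),interpolation=2),cv2.resize(b,(440,360))]))"
```

```text
0.17 False [ 2.4  0.7 -3. ] 15.1 9.66
0.34 False [ 0.1  0.5 -3.4] 14.9 9.98
0.51 False [-3.   1.5 -3.9] 15.4 10.31
0.68 False [-4.2  0.9 -4. ] 15.1 10.63
0.85 False [-5.7  1.7 -3.6] 15.3 10.96
1.02 False [-5.7  2.1 -2.7] 14.8 11.28
1.19 False [-3.9  2.8 -1.4] 15.2 11.61
1.36 False [-4.7  3.5 -0.2] 15.2 11.93
1.53 False [-3.6  4.1 -0.2] 14.9 12.26
1.7 False [-3.   4.9  0.7] 15.1 12.58
1.85 False [-2.   5.5  1.3] 15.2 12.89
2.0 False [-0.9  5.5  2. ] 15.1 13.2
```

View pics/z5.png

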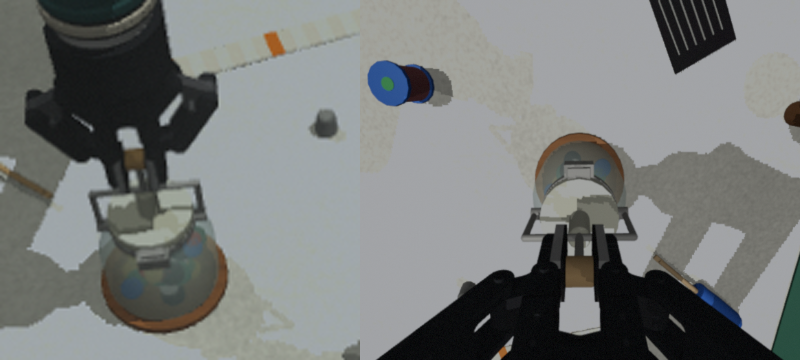

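The bail followed the whole arc and stands past upright. I nudge it to its stop, let go and lift away.

```bash
python3 - <<'E'
from h import *
a=2.06-.26
r=env.movel(W(-84*np.cos(a),0,85+84*np.sin(a)-19.4),vel=30,stop_force=12)
print(r,env.get_ee_pos()-J,env.get_ft_force().round(1))
env.wait(.2)
env.release(); p=env.get_ee_pos()
p[2]=260;env.movel(p,vel=150)
save("wrist","w6a")
env.movel(W(-110,0,300),vel=200)
env.wait(.3)
save("scene","s6");c0=vision.calibration("wrist");save("wrist","w6");save("top","t6")
import json;json.dump({k:np.array(v).tolist() for k,v in c0.items()},open("w6.json","w"))
print(env.get_ft_force(),env.get_clock())
E
python3 -c "
import cv2,numpy as np
a=cv2.imread('pics/s6.png')[160:320,160:480];b=cv2.imread('pics/w6.png');t=cv2.imread('pics/t6.png')[150:310,100:500]
cv2.imwrite('pics/z6.png',np.vstack([np.hstack([cv2.resize(a,(440,300),interpolation=2),cv2.resize(b,(360,300))]),cv2.resize(t,(800,300))]))"
```

```text
False [ 21.01635174   1.42630322 149.39708343] [-1.2  5.2  1.9]
[-0.66485374  0.30205044 -0.28845149] 16.725
```

View pics/z6.png

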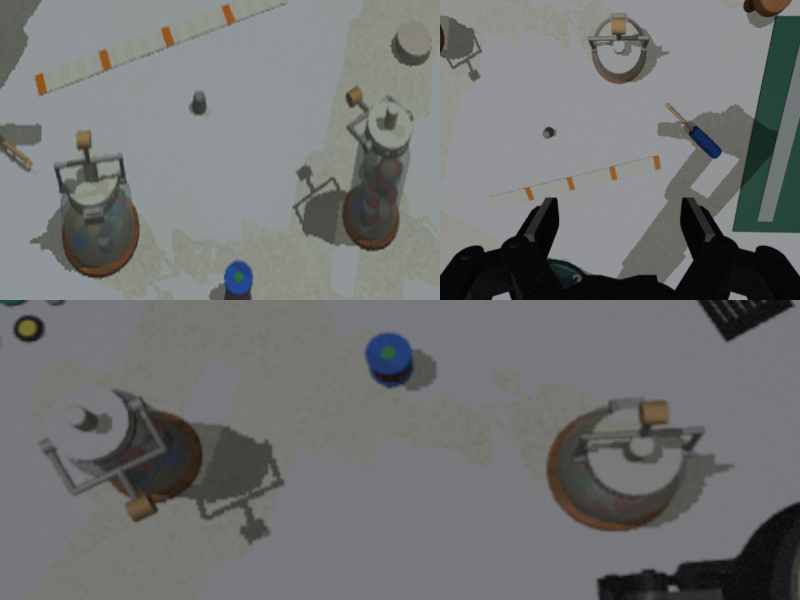

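View pics/w6.png

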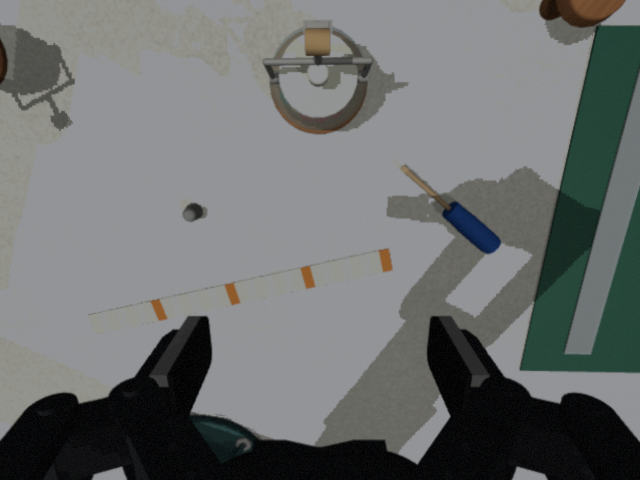

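After release the bail stands up, with the wrist view showing its grip at (317,40), and the tall jar's bail still hangs. I measure the bail's angle from the grip.

Run:
```python
from h import *
import json
def cen(f,y0,y1,x0,x1):
    im=cv2.imread(f"pics/{f}.png");hsv=cv2.cvtColor(im,cv2.COLOR_BGR2HSV)
    m=np.zeros(im.shape[:2],np.uint8);m[y0:y1,x0:x1]=cv2.inRange(hsv,(12,70,60),(28,255,255))[y0:y1,x0:x1]
    k,l,s,c=cv2.connectedComponentsWithStats(m);i=1+np.argmax(s[1:,4]);print(f,c[i],s[i,4]);return c[i]
a=cen("s6",222,250,208,240);b=cen("t6",195,222,410,445);w=cen("w6",20,56,300,335)
k={x:np.array(v) for x,v in json.load(open("w6.json")).items()}
for g,e in (tri("scene",a,"top",b),tri("scene",a,"wrist",w,None,k)):
    d=Rd.T@(g-J);print(g.round(1),e.round(2),"jar",(d*[1,-1,1]).round(1),"q",.26+np.arctan2(g[2]-85,-d[0]))
```

```text
s6 [220.5952381  234.01190476] 84
t6 [426.85915493 209.93661972] 142
w6 [317.14637904  41.18489985] 649
[ 564.7 -166.2  168.4] 0.53 jar [  14.3    1.9 -168.4] q 2.0009470986165514
[ 565.4 -167.1  169.3] 1.42 jar [  15.     1.  -169.3] q 2.00727984525514
```

The bail reads q = 2.00, on its stop. Handing in.

Run:
```python
from cell import env
print(env.get_clock(),env.get_ft_force()); env.sign_off()
```

```text
16.725 [-0.66485374  0.30205044 -0.28845149]
the job is handed in; nothing more can be done
```

The squat jar is closed: its lid is pressed shut and its bail rests home past centre. I handed the job in at 16.7 s of the allowed 48 s.

- **Lid:** I pressed it with shut fingers until it stopped hard at z = 97.0 mm, its shut height. Pictures afterwards show it flat and centred.
- **Bail:** I pinched the wooden grip, swung it over along its arc with forces below about 8 N, nudged it towards the stop, let go and backed off. Measured afterwards across two pairs of views, its angle came to 2.00 and 2.01 rad (stop at 2.00).
- **Tall jar:** its bail still hangs open in the last pictures. I judged this by eye and did not measure its angle.
- **Robot:** it stands clear, with a tool force under 1 N.

Small disagreements: the camera views differed by about 2 mm across the table for the grip position. The final nudge also met no clear force step at the stop, so the measured angle is the evidence that the bail is home.

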